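Put the gel comb away in its sliding-cover case

ROBOT

A 6-joint arm with a two-finger parallel gripper is mounted at the origin on the work surface. World frame = base frame: x ahead of the robot, y to its left, z up, the work surface at z = 0. Lengths are in m, angles in rad, forces in N, time in s.
With the tool pointing down it reaches from about 0.25 to 0.8 m from the base axis. Payload 3.9 kg.
Tool frame: the origin (TCP) lies on the centre line of the jaws, within the pads' length; the fingertips stand 8 mm ahead of it and the grasp point (between the pads) lies 11 mm behind it (manip.tcp_to_tips is the distance from the TCP to the fingertips, in m); z points along the fingers, y is the line along which they close (so a half turn about z gives the same grasp; the last joint's range is limited). The gripper opens to 85 mm and grips with 20 to 120 N. Pads are 22 mm wide; open, the fingers measure 114 mm over their backs; the gripper's body (76 mm by 85 mm) begins 54 mm behind the grasp point. The pads swing forward as they close: fully open they stand 13 mm farther back than shut.
Start: joints at [-1.31, 0.26, -0.138, 1.173, 0, 1.571], TCP at [0.135, -0.507, 0.239] pointing down, gripper open.
Joint ranges: [-2.78, 2.78], [-0.83, 1.72], [-1.28, 1.37], [-1.9, 2.12], [-1.57, 1.48], [-3.14, 3.14]. Speed limits (rad/s): [2.57, 2.57, 3.14, 3.14, 3.14, 3.14].

INTERFACE

Orientations are given as a rotation vector (axis times angle).
In Python, from plant import manip gives the robot as it stands. The module is installed in compiled form; this text tells all that it offers.
- The arm moves only by the tool send_rows, never from a script. Its argument "commands" is a list of rows, each an object of numbers: "tx", "ty", "tz": the shift along the tool's x, y, z in units of 0.5 m (1.0 is 0.5 m); "twist": the turn about the tool's z in units of 90 degrees (1.0 is 90 degrees). A call has 1 to 10 rows; each row is the pose to reach, as a shift and turn from the pose commanded when the call began, along the tool's axes at that moment; what a row does not reach only later rows make up. A row lasts 1/8 s, in which the tool goes at most 62.5 mm and 10.7 degrees, less where a joint would pass 70% of its speed; a pose out of reach is approached as far as the arm can. A call with a number of a shift or a turn outside -1 to 1 is refused whole. A call with a gripper value outside its range is refused whole. "claw" is the finger opening in mm, from 0 to 85.4, set as the call begins (left out, the last holds). The fingers move at their own pace and stop on an object; "force" is the grip in N (left out, the last holds). Time passes only in rows, so rows that repeat a pose let the fingers close. It gives the time, the measured TCP pose, the force, the opening and the grip force at its end, in the units of the state.
- manip.get_obs(): the state, without advancing time (a new reading comes with each control period).
- manip.get_image(name): name is "scene" or "side" or "wrist"; returns a dict with "pixels" (384x512x3 uint8, red, green, blue), "range_z" (384x512 float32, m along the optical axis (not along the pixel's ray), 0 where there is no reading), "fx", "fy", "cx", "cy" (pixels), "world_from_camera" (4x4, takes a point from camera to world coordinates). Camera axes: x right, y down, z forward; pixel columns grow to the right and rows downward; lengths in m; the calibration is good to about 2 mm. The wrist camera is an equidistant fisheye: a pixel r from the principal point sees the ray r / f radians off the axis. A picture is of the moment at which its call begins.
- manip.job_done(): hands the job in; it is judged then, once.
The state is a dict: "clock": time; "joints": joint angles; "dq": joint speeds; "joint_torque": joint torques, N m; "tcp_pos": TCP position; "eef_rot": TCP orientation; "wrist_force": force on the tool from outside, world axes, zero at the start; "ft_torque": the same for the moment, N m; "opening": finger opening in m; "grasp_force": force on a finger pad.
Only numpy, scipy, OpenCV 4.12 (cv2) and the standard library are available. Lean on these libraries where they do the work, as an engineer would, in place of code of your own. Each camera call takes 0.05 s, during which the arm holds its last target. There are 200 camera calls.

TASK

Put the toothed gel comb away: slide the cover of the grey comb case all the way back, lay the comb flat in the open compartment and let go of it, then slide the cover fully shut over it. Leave the blank comb (the same size, but without teeth) where it lies.

Things in the scene. Friction and masses are not known exactly. Their poses are not given: they have to be found in the camera images.
- case: Grey plastic case, fixed to the bench, 110 mm along x, 230 along y; origin at the centre of its underside, z up. Its -y half is a compartment 100 (x) by 110 mm (y) inside, centred at x 0, y -55 mm; floor at z 4, rim at z 34 mm, walls 5 mm. Its +y half is a closed deck. Guide rails along both long sides rise to z 43 mm. A white cover (cover) slides along y.
- cover (a joint): Cover's travel along the case's +y, m: 0 shut, 0.108 fully back over the deck (end stops); starts shut or up to 30 mm ajar, about 1 N friction, stays where left. White plate 100 x 113 mm, top at z 39 mm of the case; on it an upright grey grip bar, 46 mm along x, 12 thick along y, 24 high (top at z 63 mm), centred at case x 0, y = -30 mm + travel.
- comb: The gel comb to put away: cream plastic, lying flat, 72 mm along x, 32 along y, 12 thick, about 30 g. A back bar 14 mm wide runs along its +y edge; four teeth, 10 mm wide, 18 long, gaps about 10 mm, point to -y. Origin at the centre of its outline on the underside, z up.
- blank: The blank comb, a bystander to leave alone: plain cream plastic plate without teeth, 72 mm along x, 32 along y, 12 thick, lying flat. Origin at the centre of its underside. A narrower cream spacer bar (80 x 14 x 12 mm) lies nearby, also a bystander.

How it is judged:
On the way, in this order (a step that is already met when the one before it is completed fails the run):
1. the cover is slid back (at least 85 of its 108 mm) (value of joint cover above 0.085 m), for 0.1 s.
2. the comb lies flat and released in the open compartment (x of comb in the frame of case between -0.045 and 0.045 m and y of comb in the frame of case between -0.105 and -0.005 m and z of comb in the frame of case below 0.022 m and (angle between comb's own z axis and vertical below 0.2 rad or angle between comb's own z axis and vertical above 2.94 rad) and contact force between the fingers and comb below 0.1 N), for 0.2 s.
At the end, for the whole second after the job is handed in: The cover is shut to within 10 mm, the comb lies flat (within about 11 degrees) and at rest on the floor of the compartment beneath it, and the blank comb is within 30 mm of where it started (value of joint cover below 0.01 m and x of comb in the frame of case between -0.045 and 0.045 m and y of comb in the frame of case between -0.105 and -0.005 m and z of comb in the frame of case below 0.022 m and (angle between comb's own z axis and vertical below 0.2 rad or angle between comb's own z axis and vertical above 2.94 rad) and linear speed of comb below 0.02 m/s and distance of blank from where it was at the start of the episode below 0.03 m); the robot touches nothing.
It fails at once if the blank comb is moved (more than 30 mm) (distance of blank from where it was at the start of the episode above 0.03 m).
It also fails if it takes over 64 s, if anything falls off the work surface, if the arm or the gripper's body presses on something with over 40 N, if the wrist force passes 120 N, or if a joint passes its speed limit or range.

## Working session

There is one attempt and no reset: what is moved stays moved. The work goes in short steps, Python scripts to look and compute and a tool call to move; the robot and the scene stay as the last step left them, time stands still between calls to the robot, and variables do not carry over. Pictures are saved under pics/ and viewed, at most 10 in all, crops included, and the job is handed in when it is done.

Besides the shell and the picture viewer there is one more tool, called after "Request:" as a command line: name --argument value ..., lists and objects as JSON in quotes. send_rows: Moves the arm, as the interface text tells. Shifts and turns lie within -1 to 1; 1 stands for 0.5 m of shift or 90 degrees of turn. Its arguments: {"type":"object","properties":{"commands":{"type":"array","items":{"type":"object","properties":{"tx":{"type":"number"},"ty":{"type":"number"},"tz":{"type":"number"},"twist":{"type":"number"}}}},"claw":{"type":"number"},"force":{"type":"number"}},"required":["commands"]}

```bash
mkdir -p pics
cat > h.py <<'E'
import numpy as np, cv2
from plant import manip
def pts(im):
    z=im["range_z"]; h,w=z.shape
    v,u=np.mgrid[:h,:w]
    P=np.stack([(u-im["cx"])/im["fx"]*z,(v-im["cy"])/im["fy"]*z,z],-1)
    T=np.array(im["world_from_camera"]); W=P@T[:3,:3].T+T[:3,3]
    W[z==0]=np.nan
    return W
def save(im,n): cv2.imwrite("pics/"+n,im["pixels"][:,:,::-1])
E
python3 - <<'E'
from h import *
a=manip.get_image("scene");b=manip.get_image("side")
cv2.imwrite("pics/a.png",cv2.resize(np.vstack([a["pixels"],b["pixels"]])[:,:,::-1],(400,600)) if 0 else a["pixels"][:,:,::-1]); save(b,"b.png")
np.savez("s.npz",a=pts(a),ap=a["pixels"],b=pts(b),bp=b["pixels"])
o=manip.get_obs();print(o["clock"],o["tcp_pos"],o["eef_rot"],o["opening"])
E
```

```text
0.1 [ 0.13520477 -0.50666375  0.23854566] [-3.11318318e+00 -4.08209980e-01  3.59953603e-04] 0.08569796028587948
```

View pics/a.png

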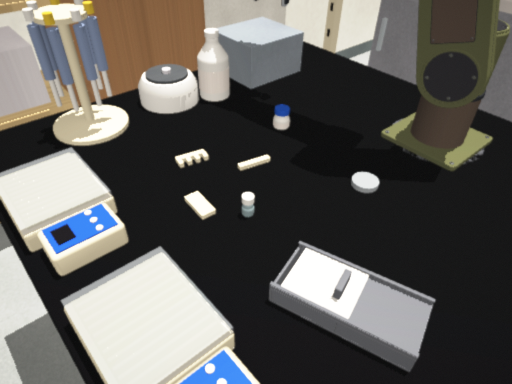

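View pics/b.png

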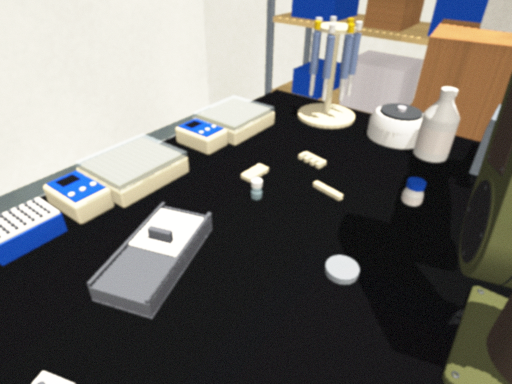

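The scene view shows the toothed comb at (192,158), the blank at (200,205), the spacer at (254,162), and the case with its white cover around (320,280) and grip at (343,283). The side view agrees: comb (312,159), case (155,255), grip (160,235).

Run:
```python
from h import *
d=np.load("s.npz")
for n,boxes in (("a",dict(comb=(170,145,214,172),blank=(180,188,220,222),spacer=(234,150,275,174),vial=(238,188,260,220),case=(262,240,440,362))),("b",dict(comb=(292,148,332,172),blank=(236,160,272,184),case=(85,198,220,318)))):
    W=d[n];im=d[n+"p"].astype(int)
    for k,(x0,y0,x1,y1) in boxes.items():
        w=W[y0:y1,x0:x1].reshape(-1,3);c=im[y0:y1,x0:x1].reshape(-1,3)
        def rect(m,name,off=False):
            p=w[m]
            p=p[~np.isnan(p[:,0])]
            r=cv2.minAreaRect((p[:,:2]*1000).astype(np.float32)); B=cv2.boxPoints(r)
            print(n,name,len(p),"c",np.round(r[0],1),"sz",np.round(r[1],1),"ang",round(r[2],1),"z",np.round(np.percentile(p[:,2],[5,50,95])*1000,1),"mean",np.round(p.mean(0)*1000,1),"box",np.round(B).astype(int).tolist())
        z=w[:,2]
        if k!="case":
            rect((c.min(1)>110)&(z>.008),k)
        else:
            rect((z>.02)&(z<.06),"case all")
            rect((c.min(1)>180)&(z>.03)&(z<.048),"cover")
            rect((z>.055),"grip")
            rect((z>.0605)&(z<.075),"griptop")
```

```text
a comb 244 c [ 543.7 -320.4] sz [35.3 72.5] ang 76.9 z [ 9.1 13.1 14.9] mean [ 545.2 -320.2   12.8] box [[504, -329], [575, -346], [583, -311], [512, -295]]
a blank 417 c [ 623.9 -171.1] sz [73.7 32.5] ang 85.7 z [10.  13.3 15. ] mean [ 624.9 -168.3   13.1] box [[605, -207], [637, -209], [643, -136], [610, -133]]
a spacer 166 c [ 441.1 -212.9] sz [17.1 78.9] ang 80.1 z [ 9.  12.9 14.9] mean [ 442.8 -211.7   12.6] box [[401, -215], [479, -228], [481, -211], [404, -198]]
a vial 241 c [561.  -92.4] sz [25.7 24.2] ang 72.6 z [13.9 40.7 50.3] mean [563.9 -87.9  36.2] box [[546, -101], [569, -108], [576, -84], [553, -77]]
a case all 9880 c [579.6 179.5] sz [112.3 230. ] ang 18.3 z [27.5 37.4 45. ] mean [583.  191.   37.7] box [[490, 271], [562, 53], [669, 88], [597, 306]]
a cover 3309 c [580.2 180.4] sz [101.9 227.1] ang 18.2 z [38.6 40.5 42.6] mean [595.4 140.7  40.5] box [[496, 272], [567, 57], [664, 88], [593, 304]]
a grip 225 c [584.9 164.3] sz [45.9 12. ] ang 18.2 z [57.6 63.9 65.5] mean [587.4 165.5  63.3] box [[561, 163], [565, 151], [609, 166], [605, 177]]
a griptop 197 c [584.9 16
[... 344 characters left out ...]
.1 14.1 50.5] mean [ 607.3 -150.9   21.4] box [[544, -88], [615, -219], [668, -190], [597, -59]]
b case all 7077 c [649.6 194.6] sz [256.9 246.3] ang 18.3 z [25.  36.6 45.6] mean [577.3 198.9  37.5] box [[489, 271], [566, 37], [810, 118], [733, 352]]
b cover 1981 c [661.7 158.4] sz [248.8 133.7] ang 18.2 z [38.5 40.9 44.6] mean [595.  140.9  40.9] box [[523, 183], [564, 56], [801, 134], [759, 261]]
b grip 202 c [583.7 163.5] sz [45.4 14.2] ang 16.8 z [56.5 63.5 65.9] mean [581.8 165.4  62.4] box [[560, 164], [564, 150], [608, 163], [603, 177]]
b griptop 145 c [583.8 163.4] sz [45.4 13.8] ang 16.6 z [61.3 64.5 65.9] mean [582.7 164.7  64.1] box [[560, 164], [564, 150], [608, 163], [604, 176]]
```

```bash
cat >> h.py <<'E'
from scipy.spatial.transform import Rotation as R
C=np.array([.5796,.1795,0]); YAW=np.radians(18.25)
RC=R.from_euler("z",YAW).as_matrix()
def case(x,y,z): return C+RC@np.array([x,y,z])
def go(target,jaw):  # world target, jaw line angle deg in world
    o=manip.get_obs(); M=R.from_rotvec(o["eef_rot"]).as_matrix()
    s=M.T@(np.array(target)-o["tcp_pos"])/.5
    d=M.T@np.array([np.cos(np.radians(jaw)),np.sin(np.radians(jaw)),0])
    t=np.degrees(np.arctan2(-d[0],d[1])); t=(t+90)%180-90
    print("t",round(o["clock"],2),"tcp",np.round(o["tcp_pos"],4),"tx,ty,tz",np.round(s,4),"twist",round(t/90,4),"j6",round(o["joints"][5],2),"open",round(o["opening"],4),"tilt",np.round(M[:,2],3))
E
python3 - <<'E'
from h import *
print(manip.tcp_to_tips)
go(case(0,-.0162,.12),90+18.25)
go(case(0,-.0162,.053),90+18.25)
M=R.from_rotvec(manip.get_obs()["eef_rot"]).as_matrix();print(M.round(3))
W=np.load("s.npz")
for n,(x0,y0,x1,y1) in dict(a=(170,145,214,172),b=(292,148,332,172)).items():
    w=W[n][y0:y1,x0:x1].reshape(-1,3);w=w[w[:,2]>.0105]-[.5435,-.3203,0]
    a=np.radians(-12.5);v=-np.sin(a)*w[:,0]+np.cos(a)*w[:,1];print(np.histogram(v,np.arange(-.02,.021,.005)))
E
```

```text
0.008
t 0.1 tcp [ 0.1352 -0.5067  0.2385] tx,ty,tz [ 1.2144 -1.064   0.239 ] twist -0.0368 j6 1.57 open 0.0857 tilt [-0.     0.002 -1.   ]
t 0.1 tcp [ 0.1352 -0.5067  0.2385] tx,ty,tz [ 1.2144 -1.0638  0.373 ] twist -0.0368 j6 1.57 open 0.0857 tilt [-0.     0.002 -1.   ]
[[ 0.966  0.258 -0.   ]
 [ 0.258 -0.966  0.002]
 [ 0.    -0.002 -1.   ]]
(array([10, 35, 37, 41, 24, 21, 29, 18]), array([-2.00000000e-02, -1.50000000e-02, -1.00000000e-02, -5.00000000e-03,
        3.46944695e-18,  5.00000000e-03,  1.00000000e-02,  1.50000000e-02,
        2.00000000e-02]))
(array([ 7, 21, 26, 28, 17, 22, 18, 17]), array([-2.00000000e-02, -1.50000000e-02, -1.00000000e-02, -5.00000000e-03,
        3.46944695e-18,  5.00000000e-03,  1.00000000e-02,  1.50000000e-02,
        2.00000000e-02]))
```

Request:
send_rows --commands '[{"tx": 0.6,"ty": -0.5,"twist": -0.037},{"tx": 0.6,"ty": -0.5,"twist": -0.037},{"tx": 0.9,"ty": -0.8,"twist": -0.037},{"tx": 0.9,"ty": -0.8,"twist": -0.037},{"tx": 0.95,"ty": -0.95,"twist": -0.037},{"tx": 0.95,"ty": -0.95,"twist": -0.037},{"tx": 0.95,"ty": -0.95,"twist": -0.037},{"tx": 0.95,"ty": -0.95,"twist": -0.037},{"tx": 0.95,"ty": -0.95,"twist": -0.037},{"tx": 0.95,"ty": -0.95,"twist": -0.037}]' --claw 50

```text
schema error: expected keys tx, ty, tz, twist
```

Run:
```python
from h import *
go(case(0,-.0162,.12),90+18.25)
go(case(0,-.0162,.056),90+18.25)
```

```text
t 0.1 tcp [ 0.1352 -0.5067  0.2385] tx,ty,tz [ 1.2144 -1.064   0.239 ] twist -0.0368 j6 1.57 open 0.0857 tilt [-0.     0.002 -1.   ]
t 0.1 tcp [ 0.1352 -0.5067  0.2385] tx,ty,tz [ 1.2144 -1.0638  0.367 ] twist -0.0368 j6 1.57 open 0.0857 tilt [-0.     0.002 -1.   ]
```

All four keys are needed.

Request:
send_rows --commands '[{"tx": 0.9,"ty": -0.8,"tz": 0,"twist": -0.037},{"tx": 0.9,"ty": -0.8,"tz": 0,"twist": -0.037},{"tx": 0.9,"ty": -0.8,"tz": 0,"twist": -0.037},{"tx": 0.9,"ty": -0.8,"tz": 0,"twist": -0.037},{"tx": 0.9,"ty": -0.8,"tz": 0,"twist": -0.037},{"tx": 0.9,"ty": -0.8,"tz": 0,"twist": -0.037},{"tx": 0.9,"ty": -0.8,"tz": 0,"twist": -0.037},{"tx": 0.9,"ty": -0.8,"tz": 0,"twist": -0.037},{"tx": 0.9,"ty": -0.8,"tz": 0,"twist": -0.037},{"tx": 0.9,"ty": -0.8,"tz": 0,"twist": -0.037}]' --claw 50

```text
clock: 1.35
tcp_pos: [0.468, -0.0022, 0.239]
eef_rot: [-3.101, -0.503, 0.0]
wrist_force: [0.3, -0.3, 0.5]
opening: 0.0502
grasp_force: 0.0
```

Run:
```python
from h import *
go(case(0,-.0162,.12),90+18.25)
go(case(0,-.0162,.056),90+18.25)
```

```text
t 1.35 tcp [ 0.468  -0.0022  0.239 ] tx,ty,tz [ 0.3265 -0.2418  0.2379] twist 0.0019 j6 2.82 open 0.0502 tilt [-0.  0. -1.]
t 1.35 tcp [ 0.468  -0.0022  0.239 ] tx,ty,tz [ 0.3265 -0.2418  0.3659] twist 0.0019 j6 2.82 open 0.0502 tilt [-0.  0. -1.]
```

Joint 6 is near its limit, so I take the half turn the other way round.

Request:
send_rows --commands '[{"tx": 0.3265,"ty": -0.242,"tz": 0,"twist": -1},{"tx": 0.3265,"ty": -0.242,"tz": 0,"twist": -1},{"tx": 0.3265,"ty": -0.242,"tz": 0,"twist": -1},{"tx": 0.3265,"ty": -0.242,"tz": 0,"twist": -1},{"tx": 0.3265,"ty": -0.242,"tz": 0,"twist": -1},{"tx": 0.3265,"ty": -0.242,"tz": 0,"twist": -1},{"tx": 0.3265,"ty": -0.242,"tz": 0,"twist": -1},{"tx": 0.3265,"ty": -0.242,"tz": 0.1,"twist": -1},{"tx": 0.3265,"ty": -0.242,"tz": 0.2,"twist": -1},{"tx": 0.3265,"ty": -0.242,"tz": 0.2,"twist": -1}]'

```text
clock: 2.6
tcp_pos: [0.5799, 0.1602, 0.1349]
eef_rot: [-1.838, -2.54, 0.013]
wrist_force: [-0.3, -0.3, 0.1]
opening: 0.0502
grasp_force: 0.0
```

Request:
send_rows --commands '[{"tx": 0,"ty": 0,"tz": 0,"twist": -1},{"tx": 0,"ty": 0,"tz": 0,"twist": -1},{"tx": 0,"ty": 0,"tz": 0,"twist": -1},{"tx": 0,"ty": 0,"tz": 0,"twist": -1},{"tx": 0,"ty": 0,"tz": 0,"twist": -1},{"tx": 0,"ty": 0,"tz": 0,"twist": -1},{"tx": 0,"ty": 0,"tz": 0,"twist": -1},{"tx": 0,"ty": 0,"tz": 0,"twist": -1},{"tx": 0,"ty": 0,"tz": 0,"twist": -1},{"tx": 0,"ty": 0,"tz": 0,"twist": -1}]'

```text
clock: 3.85
tcp_pos: [0.5855, 0.1617, 0.1416]
eef_rot: [-0.495, 3.099, 0.001]
wrist_force: [0.3, 0.0, -0.1]
opening: 0.0499
grasp_force: 0.0
```

Run:
```python
from h import *
go(case(0,-.0162,.056),90+18.25)
```

```text
t 3.85 tcp [0.5855 0.1617 0.1416] tx,ty,tz [0.0006 0.0051 0.1713] twist -0.001 j6 -0.05 open 0.0499 tilt [ 0.003  0.001 -1.   ]
```

Request:
send_rows --commands '[{"tx": 0,"ty": 0.005,"tz": 0.08,"twist": 0},{"tx": 0,"ty": 0.005,"tz": 0.13,"twist": 0},{"tx": 0,"ty": 0.005,"tz": 0.16,"twist": 0},{"tx": 0,"ty": 0.005,"tz": 0.171,"twist": 0},{"tx": 0,"ty": 0.005,"tz": 0.171,"twist": 0},{"tx": 0,"ty": 0.005,"tz": 0.171,"twist": 0}]'

```text
clock: 4.6
tcp_pos: [0.5842, 0.164, 0.0549]
eef_rot: [-0.498, 3.1, 0.0]
wrist_force: [0.9, -0.3, -0.3]
opening: 0.0498
grasp_force: 0.0
```

Request:
send_rows --commands '[{"tx": 0,"ty": 0,"tz": 0,"twist": 0},{"tx": 0,"ty": 0,"tz": 0,"twist": 0},{"tx": 0,"ty": 0,"tz": 0,"twist": 0},{"tx": 0,"ty": 0,"tz": 0,"twist": 0},{"tx": 0,"ty": 0,"tz": 0,"twist": 0},{"tx": 0,"ty": 0,"tz": 0,"twist": 0}]' --claw 8 --force 20

```text
clock: 5.35
tcp_pos: [0.5836, 0.1638, 0.0543]
eef_rot: [-0.499, 3.101, 0.0]
wrist_force: [-0.1, 0.1, 5.1]
opening: 0.0112
grasp_force: 25.6
```

Run:
```python
from h import *
o=manip.get_obs(); print(o["wrist_force"],RC.T@(o["tcp_pos"]-C))
go(case(0,.078,.056),90+18.25)
```

```text
[-0.09490181  0.13394557  5.07964926] [-0.00114738 -0.01615279  0.05430542]
t 5.35 tcp [0.5836 0.1638 0.0543] tx,ty,tz [-0.0024  0.1883 -0.0034] twist 0.0003 j6 -0.05 open 0.0112 tilt [ 0.001  0.    -1.   ]
```

Request:
send_rows --commands '[{"tx": 0,"ty": 0,"tz": -0.003,"twist": 0},{"tx": 0,"ty": 0.03,"tz": -0.003,"twist": 0},{"tx": 0,"ty": 0.07,"tz": -0.003,"twist": 0},{"tx": 0,"ty": 0.11,"tz": -0.003,"twist": 0},{"tx": 0,"ty": 0.15,"tz": -0.003,"twist": 0},{"tx": 0,"ty": 0.175,"tz": -0.003,"twist": 0},{"tx": 0,"ty": 0.186,"tz": -0.003,"twist": 0},{"tx": 0,"ty": 0.186,"tz": -0.003,"twist": 0},{"tx": 0,"ty": 0.186,"tz": -0.003,"twist": 0}]'

```text
clock: 6.48
tcp_pos: [0.5538, 0.2534, 0.0545]
eef_rot: [0.501, -3.101, 0.001]
wrist_force: [5.4, 1.1, -11.8]
opening: 0.0112
grasp_force: 23.3
```

Run:
```python
from h import *
o=manip.get_obs(); print(o["wrist_force"],RC.T@(o["tcp_pos"]-C),o["opening"])
```

```text
[  5.40156744   1.0707479  -11.78017335] [-0.00140703  0.07823601  0.05447032] 0.011216117313005931
```

Request:
send_rows --commands '[{"tx": 0,"ty": 0,"tz": 0,"twist": 0},{"tx": 0,"ty": 0,"tz": 0,"twist": 0},{"tx": 0,"ty": 0,"tz": 0,"twist": 0},{"tx": 0,"ty": 0,"tz": -0.06,"twist": 0},{"tx": 0,"ty": 0,"tz": -0.16,"twist": 0},{"tx": 0,"ty": 0,"tz": -0.26,"twist": 0},{"tx": 0,"ty": 0,"tz": -0.3,"twist": 0},{"tx": 0,"ty": 0,"tz": -0.3,"twist": 0}]' --claw 50

```text
clock: 7.48
tcp_pos: [0.5553, 0.2526, 0.2077]
eef_rot: [-0.498, 3.097, 0.002]
wrist_force: [0.4, 0.6, 0.1]
opening: 0.0499
grasp_force: 0.0
```

Run:
```python
from h import *
a=-12.7
go([.5433,-.3203,.12],90+a)
M=R.from_rotvec(manip.get_obs()["eef_rot"]).as_matrix();print(M.round(3))
```

```text
t 7.47 tcp [0.5553 0.2526 0.2077] tx,ty,tz [ 0.3827 -1.0807  0.1729] twist 0.3441 j6 0.11 open 0.0499 tilt [ 0.004  0.002 -1.   ]
[[-0.95  -0.313  0.004]
 [-0.313  0.95   0.002]
 [-0.005  0.001 -1.   ]]
```

Request:
send_rows --commands '[{"tx": 0.33,"ty": -0.95,"tz": 0,"twist": 0.344},{"tx": 0.33,"ty": -0.95,"tz": 0,"twist": 0.344},{"tx": 0.33,"ty": -0.95,"tz": 0,"twist": 0.344},{"tx": 0.33,"ty": -0.95,"tz": 0,"twist": 0.344},{"tx": 0.33,"ty": -0.95,"tz": 0,"twist": 0.344},{"tx": 0.33,"ty": -0.95,"tz": 0,"twist": 0.344},{"tx": 0.33,"ty": -0.95,"tz": 0,"twist": 0.344},{"tx": 0.33,"ty": -0.95,"tz": 0,"twist": 0.344},{"tx": 0.33,"ty": -0.95,"tz": 0,"twist": 0.344},{"tx": 0.33,"ty": -0.95,"tz": 0,"twist": 0.344}]'

```text
clock: 8.72
tcp_pos: [0.5453, -0.2504, 0.2037]
eef_rot: [-0.348, -3.119, -0.002]
wrist_force: [-0.2, -0.3, 0.7]
opening: 0.0497
grasp_force: 0.0
```

Run:
```python
from h import *
go([.5433,-.3203,.12],90-12.7)
save(manip.get_image("scene"),"c.png")
```

```text
t 8.72 tcp [ 0.5453 -0.2504  0.2037] tx,ty,tz [-0.0274 -0.1374  0.1671] twist -0.0005 j6 -0.21 open 0.0497 tilt [-0.003  0.002 -1.   ]
```

View pics/c.png

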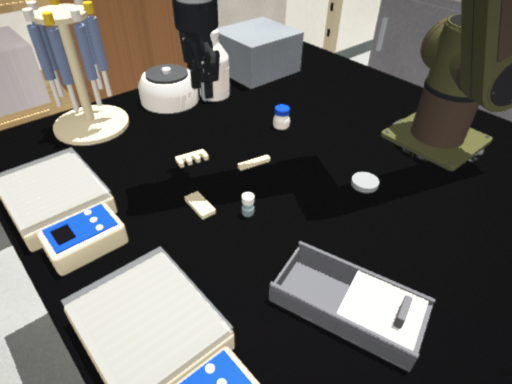

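The cover is fully back (white plate now at (385,308)), the compartment at (312,285) is open, and the comb is still at (192,158).

Request:
send_rows --commands '[{"tx": -0.0275,"ty": -0.137,"tz": 0.08,"twist": 0},{"tx": -0.0275,"ty": -0.137,"tz": 0.18,"twist": 0},{"tx": -0.0275,"ty": -0.137,"tz": 0.27,"twist": 0},{"tx": -0.0275,"ty": -0.137,"tz": 0.33,"twist": 0},{"tx": -0.0275,"ty": -0.137,"tz": 0.36,"twist": 0},{"tx": -0.0275,"ty": -0.137,"tz": 0.382,"twist": 0},{"tx": -0.0275,"ty": -0.137,"tz": 0.382,"twist": 0},{"tx": -0.0275,"ty": -0.137,"tz": 0.382,"twist": 0}]' --claw 58

```text
clock: 9.78
tcp_pos: [0.5458, -0.321, 0.0156]
eef_rot: [0.346, 3.12, -0.001]
wrist_force: [0.5, 1.3, -0.1]
opening: 0.0579
grasp_force: 0.0
```

Request:
send_rows --commands '[{"tx": 0,"ty": 0,"tz": 0,"twist": 0},{"tx": 0,"ty": 0,"tz": 0,"twist": 0},{"tx": 0,"ty": 0,"tz": 0,"twist": 0},{"tx": 0,"ty": 0,"tz": 0,"twist": 0},{"tx": 0,"ty": 0,"tz": 0,"twist": 0},{"tx": 0,"ty": 0,"tz": 0,"twist": 0}]' --claw 26 --force 25

```text
clock: 10.52
tcp_pos: [0.5454, -0.3212, 0.0154]
eef_rot: [0.347, 3.121, -0.002]
wrist_force: [-1.8, -0.3, 5.9]
opening: 0.0305
grasp_force: 24.7
```

Request:
send_rows --commands '[{"tx": 0,"ty": 0,"tz": -0.03,"twist": 0},{"tx": 0,"ty": 0,"tz": -0.1,"twist": 0},{"tx": 0,"ty": 0,"tz": -0.2,"twist": 0},{"tx": 0,"ty": 0,"tz": -0.3,"twist": 0},{"tx": 0,"ty": 0,"tz": -0.36,"twist": 0},{"tx": 0,"ty": 0,"tz": -0.36,"twist": 0}]'

```text
clock: 11.28
tcp_pos: [0.5465, -0.3216, 0.1981]
eef_rot: [0.347, 3.116, -0.004]
wrist_force: [-0.0, 0.9, -0.1]
opening: 0.0305
grasp_force: 24.8
```

Run:
```python
from h import *
go(case(0,-.057,.15),90+18.25)
save(manip.get_image("wrist"),"d.png")
```

```text
t 11.28 tcp [ 0.5465 -0.3216  0.1981] tx,ty,tz [0.0976 0.8947 0.0938] twist -0.3438 j6 -0.31 open 0.0305 tilt [ 0.006 -0.003 -1.   ]
```

View pics/d.png

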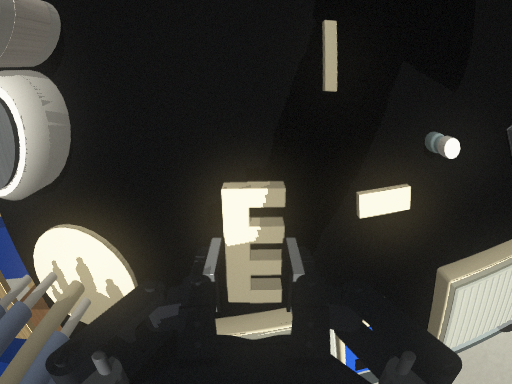

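The comb is held flat between the fingers around (255,245), its teeth pointing right. The blank (385,200) and the spacer (330,55) are undisturbed.

Request:
send_rows --commands '[{"tx": 0.0976,"ty": 0.8947,"tz": 0,"twist": -0.344},{"tx": 0.0976,"ty": 0.8947,"tz": 0,"twist": -0.344},{"tx": 0.0976,"ty": 0.8947,"tz": 0,"twist": -0.344},{"tx": 0.0976,"ty": 0.8947,"tz": 0,"twist": -0.344},{"tx": 0.0976,"ty": 0.8947,"tz": 0,"twist": -0.344},{"tx": 0.0976,"ty": 0.8947,"tz": 0,"twist": -0.344},{"tx": 0.0976,"ty": 0.8947,"tz": 0,"twist": -0.344},{"tx": 0.0976,"ty": 0.8947,"tz": 0,"twist": -0.344},{"tx": 0.0976,"ty": 0.8947,"tz": 0,"twist": -0.344},{"tx": 0.0976,"ty": 0.8947,"tz": 0,"twist": -0.344}]'

```text
clock: 12.58
tcp_pos: [0.5948, 0.1249, 0.1935]
eef_rot: [0.496, -3.1, 0.001]
wrist_force: [-0.1, 0.2, 0.0]
opening: 0.0308
grasp_force: 24.9
```

Request:
send_rows --commands '[{"tx": 0,"ty": 0,"tz": 0,"twist": 0},{"tx": 0,"ty": 0,"tz": 0,"twist": 0}]'

```text
clock: 12.82
tcp_pos: [0.5954, 0.1253, 0.1944]
eef_rot: [-0.496, 3.102, -0.0]
wrist_force: [-0.2, 0.3, -0.5]
opening: 0.0304
grasp_force: 24.9
```

Run:
```python
from h import *
go(case(0,-.057,.0205),90+18.25)
a=manip.get_image("side"); save(a,"e.png")
W=pts(a);t=manip.get_obs()["tcp_pos"]
m=(a["pixels"].min(2)>100)&(np.abs(W-t).max(2)<.06)
p=W[m]; q=(p-C)@RC; print(len(p),np.percentile(q,[2,50,98],axis=0).round(4), (RC.T@(t-C)).round(4))
```

```text
t 12.82 tcp [0.5954 0.1253 0.1944] tx,ty,tz [-0.0039 -0.0011  0.3478] twist -0.0009 j6 -0.11 open 0.0304 tilt [ 0. -0. -1.]
584 [[-0.0404 -0.0777  0.1814]
 [-0.0131 -0.0458  0.1923]
 [ 0.0299 -0.0113  0.2462]] [-0.0018 -0.0562  0.1945]
```

View pics/e.png

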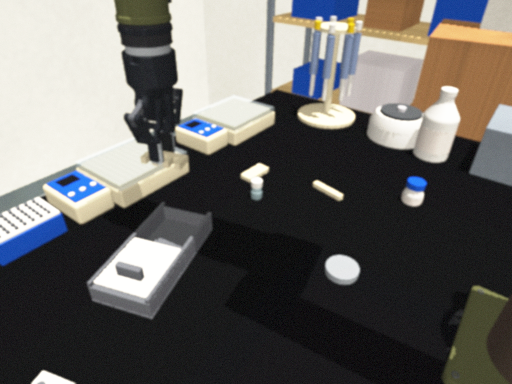

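The side view shows the comb held over the open compartment ((165,155) in the image, compartment at (185,230)), with the cover back at (140,265). I lower it in.

Request:
send_rows --commands '[{"tx": -0.01,"ty": -0.002,"tz": 0.08,"twist": 0},{"tx": -0.01,"ty": -0.002,"tz": 0.16,"twist": 0},{"tx": -0.01,"ty": -0.002,"tz": 0.22,"twist": 0},{"tx": -0.01,"ty": -0.002,"tz": 0.27,"twist": 0},{"tx": -0.01,"ty": -0.002,"tz": 0.31,"twist": 0},{"tx": -0.01,"ty": -0.002,"tz": 0.335,"twist": 0},{"tx": -0.01,"ty": -0.002,"tz": 0.347,"twist": 0},{"tx": -0.01,"ty": -0.002,"tz": 0.347,"twist": 0},{"tx": -0.01,"ty": -0.002,"tz": 0.347,"twist": 0}]'

```text
clock: 14.0
tcp_pos: [0.6012, 0.1273, 0.0216]
eef_rot: [-0.499, 3.1, 0.0]
wrist_force: [0.2, -0.2, 0.1]
opening: 0.0302
grasp_force: 24.9
```

Run:
```python
from h import *
go(case(.003,-.057,.0205),90+18.25); print(manip.get_obs()["wrist_force"])
```

```text
t 14.0 tcp [0.6012 0.1273 0.0216] tx,ty,tz [ 0.0023 -0.0013  0.0023] twist 0.0002 j6 -0.11 open 0.0302 tilt [ 0.001  0.    -1.   ]
[ 0.21471753 -0.17414627  0.10574807]
```

Just above the floor (about 2 mm); lower slightly, release, and lift straight up.

Request:
send_rows --commands '[{"tx": 0,"ty": 0,"tz": 0.003,"twist": 0},{"tx": 0,"ty": 0,"tz": 0.003,"twist": 0}]'

```text
clock: 14.25
tcp_pos: [0.6007, 0.1272, 0.0196]
eef_rot: [-0.499, 3.101, 0.0]
wrist_force: [0.7, 1.3, -0.7]
opening: 0.0304
grasp_force: 24.9
```

Request:
send_rows --commands '[{"tx": 0,"ty": 0,"tz": 0,"twist": 0},{"tx": 0,"ty": 0,"tz": 0,"twist": 0},{"tx": 0,"ty": 0,"tz": 0,"twist": 0},{"tx": 0,"ty": 0,"tz": 0,"twist": 0},{"tx": 0,"ty": 0,"tz": -0.04,"twist": 0},{"tx": 0,"ty": 0,"tz": -0.12,"twist": 0},{"tx": 0,"ty": 0,"tz": -0.22,"twist": 0},{"tx": 0,"ty": 0,"tz": -0.3,"twist": 0},{"tx": 0,"ty": 0,"tz": -0.3,"twist": 0},{"tx": 0,"ty": 0,"tz": -0.3,"twist": 0}]' --claw 44

```text
clock: 15.5
tcp_pos: [0.6001, 0.1271, 0.1689]
eef_rot: [0.499, -3.101, 0.0]
wrist_force: [0.0, 0.2, -1.0]
opening: 0.044
grasp_force: 0.0
```

Run:
```python
from h import *
go(case(0,.078,.12),90+18.25)
a=manip.get_image("scene"); W=pts(a); q=(W-C)@RC
m=(np.abs(q[...,0])<.048)&(q[...,1]>-.108)&(q[...,1]<-.006)&(q[...,2]<.03)&(a["pixels"].min(2)>120)
p=q[m];print(len(p),np.percentile(p,[2,50,98],axis=0).round(4),cv2.minAreaRect((p[:,:2]*1000).astype(np.float32)))
m=(q[...,2]>.058)&(q[...,2]<.07)&(np.abs(q[...,0])<.03)&(q[...,1]>.04)&(q[...,1]<.11);print(m.sum(),np.median(q[m],axis=0).round(4))
w=manip.get_image("wrist"); save(w,"f.png")
```

```text
t 15.5 tcp [0.6001 0.1271 0.1689] tx,ty,tz [0.006  0.2684 0.0978] twist 0.0003 j6 -0.11 open 0.044 tilt [-0.001 -0.    -1.   ]
1194 [[-0.0383 -0.0705  0.0038]
 [-0.0058 -0.0414  0.0069]
 [ 0.0255 -0.0115  0.0189]] ((-8.675254821777344, -40.909080505371094), (76.28532409667969, 62.22019577026367), 0.7210698127746582)
250 [0.0026 0.0777 0.064 ]
```

View pics/f.png

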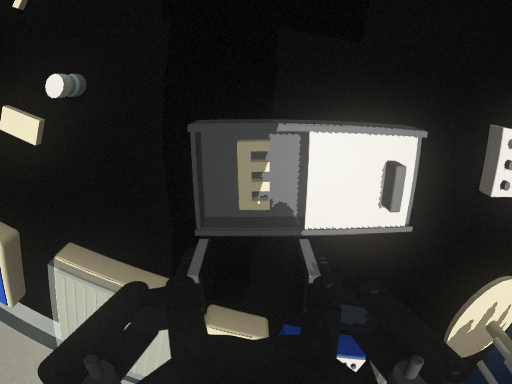

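The wrist view shows the comb lying flat in the compartment at (254,175), clear of the walls, with the cover's grip at (395,187). Next I take the grip.

Request:
send_rows --commands '[{"tx": 0.004,"ty": 0.1,"tz": 0,"twist": 0},{"tx": 0.004,"ty": 0.2,"tz": 0,"twist": 0},{"tx": 0.004,"ty": 0.268,"tz": 0,"twist": 0},{"tx": 0.004,"ty": 0.268,"tz": 0.05,"twist": 0},{"tx": 0.004,"ty": 0.268,"tz": 0.12,"twist": 0},{"tx": 0.004,"ty": 0.268,"tz": 0.18,"twist": 0},{"tx": 0.004,"ty": 0.268,"tz": 0.21,"twist": 0},{"tx": 0.004,"ty": 0.268,"tz": 0.226,"twist": 0},{"tx": 0.004,"ty": 0.268,"tz": 0.226,"twist": 0},{"tx": 0.004,"ty": 0.268,"tz": 0.226,"twist": 0}]'

```text
clock: 16.85
tcp_pos: [0.5574, 0.2541, 0.0574]
eef_rot: [-0.498, 3.1, 0.001]
wrist_force: [-0.0, -0.6, 0.3]
opening: 0.0441
grasp_force: 0.0
```

Request:
send_rows --commands '[{"tx": 0,"ty": 0,"tz": 0,"twist": 0},{"tx": 0,"ty": 0,"tz": 0,"twist": 0},{"tx": 0,"ty": 0,"tz": 0,"twist": 0},{"tx": 0,"ty": 0,"tz": 0,"twist": 0},{"tx": 0,"ty": 0,"tz": 0,"twist": 0},{"tx": 0,"ty": 0,"tz": 0,"twist": 0}]' --claw 8 --force 20

```text
clock: 17.6
tcp_pos: [0.5571, 0.254, 0.0571]
eef_rot: [-0.499, 3.1, 0.001]
wrist_force: [-1.2, 0.1, 5.7]
opening: 0.0115
grasp_force: 25.4
```

Run:
```python
from h import *
o=manip.get_obs(); print(o["wrist_force"],RC.T@(o["tcp_pos"]-C))
go(case(-.0014,-.03,.055),90+18.25)
```

```text
[-1.15356493  0.06364856  5.68952911] [0.00193134 0.07784876 0.05713237]
t 17.6 tcp [0.5571 0.254  0.0571] tx,ty,tz [ 0.0068 -0.2157  0.0042] twist 0.0003 j6 0.11 open 0.0115 tilt [ 0.001  0.001 -1.   ]
```

Request:
send_rows --commands '[{"tx": 0,"ty": -0.03,"tz": 0,"twist": 0},{"tx": 0,"ty": -0.07,"tz": 0,"twist": 0},{"tx": 0,"ty": -0.11,"tz": 0,"twist": 0},{"tx": 0,"ty": -0.15,"tz": 0,"twist": 0},{"tx": 0,"ty": -0.19,"tz": 0,"twist": 0},{"tx": 0,"ty": -0.21,"tz": 0,"twist": 0},{"tx": 0,"ty": -0.215,"tz": 0,"twist": 0},{"tx": 0,"ty": -0.215,"tz": 0,"twist": 0},{"tx": 0,"ty": -0.215,"tz": 0,"twist": 0}]'

```text
clock: 18.73
tcp_pos: [0.591, 0.1519, 0.0571]
eef_rot: [-0.498, 3.1, 0.001]
wrist_force: [-0.6, 0.5, 6.2]
opening: 0.0114
grasp_force: 25.4
```

Request:
send_rows --commands '[{"tx": 0,"ty": 0,"tz": 0,"twist": 0},{"tx": 0,"ty": 0,"tz": 0,"twist": 0},{"tx": 0,"ty": 0,"tz": 0,"twist": 0},{"tx": 0,"ty": 0,"tz": -0.06,"twist": 0},{"tx": 0,"ty": 0,"tz": -0.16,"twist": 0},{"tx": 0,"ty": 0,"tz": -0.26,"twist": 0},{"tx": 0,"ty": 0,"tz": -0.3,"twist": 0},{"tx": 0,"ty": 0,"tz": -0.3,"twist": 0}]' --claw 50

```text
clock: 19.73
tcp_pos: [0.5915, 0.152, 0.2081]
eef_rot: [-0.498, 3.098, 0.001]
wrist_force: [-0.3, -0.4, -0.7]
opening: 0.05
grasp_force: 0.0
```

Run:
```python
from h import *
a=manip.get_image("scene"); W=pts(a); q=(W-C)@RC
m=(q[...,2]>.058)&(q[...,2]<.07)&(np.abs(q[...,0])<.03)&(np.abs(q[...,1])<.11);print(m.sum(),np.median(q[m],axis=0).round(4))
save(manip.get_image("side"),"g.png")
```

```text
203 [ 0.0033 -0.0294  0.0642]
```

View pics/g.png

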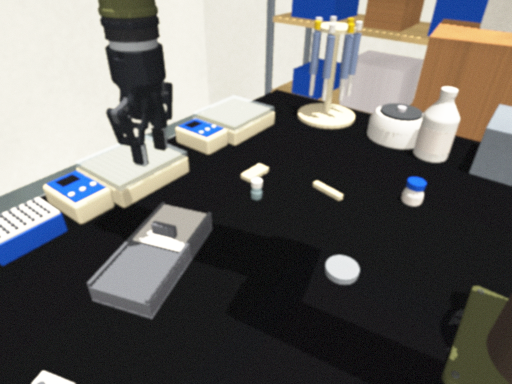

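The cover is shut, with the grip at (165,230), measured at case y = -29 mm. Its front part is in the gripper's shadow. The blank is untouched at (255,173) and the gripper is clear.

```bash
python3 -c "
from plant import manip
print(manip.job_done())"
```

```text
the job is handed in; nothing more can be done
None
```

The comb lies flat in the case, the cover is shut over it, the blank comb was left where it lay, and the job is handed in; the hand-in gave no verdict.

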